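# Hang the power module on the slanted equipment board

## Robot

A 7-joint arm with a two-finger parallel gripper is mounted at the origin on the work surface. World frame = base frame: x ahead of the robot, y to its left, z up, the work surface at z = 0. Lengths are in m, angles in rad, forces in N, time in s.
With the tool pointing down it reaches from about 0.4 to 0.875 m from the base axis. Payload 19.3 kg.
Tool frame: the origin (TCP) lies at the very end of the fingers, on their centre line; the grasp point (between the pads) lies 19 mm behind it; z points along the fingers, y is the line along which they close (so a half turn about z gives the same grasp; the last joint's range is limited). The gripper opens to 85 mm and grips with 20 to 120 N. Pads are 22 mm wide; open, the fingers measure 114 mm over their backs; the gripper's body (76 mm by 85 mm) begins 54 mm behind the grasp point. The pads swing forward as they close: fully open they stand 13 mm farther back than shut.
Start: joints at [1.054, 0.521, -0.036, 1.599, 0.021, 1.021, -0.113], TCP at [0.27, -0.564, 0.231] pointing down, gripper open.
Joint ranges: [-2.91, 2.91], [-0.3, 2.13], [-1.5, 1.42], [0.17, 2.43], [-1.26, 4.41], [0.16, 1.93], [-2.52, 2.52]. Speed limits (rad/s): [1.89, 1.89, 2.39, 2.39, 3.01, 3.01, 3.01].

## Interface

Orientations are given as [roll, pitch, yaw] about the fixed x, y, z axes, in that order (R = Rz(yaw) Ry(pitch) Rx(roll)).
In Python, from workcell import monitor, optics, workorder gives the robot as it stands.
- The arm moves only by the tool apply_moves, never from a script. Its arguments are lists of equal length, an entry for each row: "linear": the shift along the tool's x, y, z each as a share of 0.1 m, from -1 to 1, a list of three; "delta_rot": the turn, a rotation vector about the tool's x, y, z each as a share of 120 degrees, from -1 to 1, a list of three. A call has exactly 5 rows; each row is the pose to reach, as a shift and turn from the pose commanded when the call began, along the tool's axes at that moment; what a row does not reach only later rows make up. A row lasts 1/12 s, in which the tool goes at most 41.7 mm and 7.16 degrees, less where a joint would pass 70% of its speed; a pose out of reach is approached as far as the arm can. A call with a number of a shift or a turn outside -1 to 1 is refused whole. A call with a gripper value outside its range is refused whole. "gripper" is the opening, from -1 (shut) to 1 (fully open), set as the call begins (left out, the last holds). The fingers move at their own pace and stop on an object; "force" is the grip in N (left out, the last holds). Time passes only in rows, so rows that repeat a pose let the fingers close, or fill a call up. It gives the time, the measured TCP pose, the force, the opening and the grip force at its end, in the units of the state.
- monitor.observe(): the state, without advancing time (a new reading comes with each control period).
- optics.grab_frame(name): name is "scene" or "top" or "wrist"; returns (picture, depth): 480x640x3 uint8, red, green, blue; 480x640 float32, m along the optical axis (not along the pixel's ray), 0 where there is no reading.
- optics.camera_info(name): a dict with "fx", "fy", "cx", "cy" (pixels), "D" ([k1, k2, p1, p2, k3] as OpenCV has them; the pictures are not rectified), "rvec" (rotation vector, rad) and "tvec" (3), from world to camera coordinates, as OpenCV has them; the wrist camera has in their place "T_tool_cam" (4x4, takes a point from camera to tool coordinates, whose origin is the TCP and whose axes are the flange's). Camera axes: x right, y down, z forward; pixel columns grow to the right and rows downward; lengths in m; the calibration is good to about 2 mm. A picture is of the moment at which its call begins: read the wrist's pose just before it. camera_info takes no time and is no camera call.
- workorder.job_done(): hands the job in; it is judged then, once.
The state is a dict: "clock": time; "qpos": joint angles; "qd": joint speeds; "joint_efforts": joint torques, N m; "position": TCP position; "tool_rot": TCP orientation; "force": force on the tool from outside, world axes, zero at the start; "moment": the same for the moment, N m; "grip_width": finger opening in m; "finger_force": force on a finger pad.
Only numpy, scipy, OpenCV 4.12 (cv2) and the standard library are available. Lean on these libraries where they do the work, as an engineer would, in place of code of your own. Each camera call takes 0.05 s, during which the arm holds its last target. There are 200 camera calls.

## Task

Pick up the black power module that has the steel keyhole plate and hang it on the headed stud of the slanted equipment board: pass the wide part of the keyhole over the stud's head, then let the module slide down the slope until the stud sits at the far end of the narrow slot, plate flat on the board and module pointing straight up the slope, and let go. Leave the unit without a plate, the screwdriver and the screw bin where they are.

Things in the scene. Friction and masses are not known exactly. Their poses are not given: they have to be found in the camera images.
- module: loose black plastic box, 90 x 52 x 34 mm (x, y, z), 0.25 to 0.5 kg, lying flat on the bench; grip it across the 52 mm. Origin: centre of the box's underside; z out of the top. A flat steel plate with a keyhole, 5 mm thick (z = 0 to 5), 48 mm wide, juts from its +x end to x = 110 mm. +x must point up the slope when hung; at the start it points away from the robot, within 30 degrees.
- hole (a point): centre of the wide part of the plate's keyhole, on the plate's underside, at module x = 66 mm. The wide part is an octagon 26 mm across; towards +x it narrows into a slot 13 mm wide on the centre line, closed at module x = 98.5 mm.
- slot_end (a point): on the underside of the module's plate, the point where the centre of the stud comes when it sits at the closed end of the slot (module x = 94 mm)
- face: slippery grey sheet-steel surface of the equipment board, sloping at 35 degrees, rising away from the robot; fixed in a run. Origin on the surface, at the middle of the black clamp slot that runs across it; x up the slope, y across (along the clamp slot), z out of the surface. It spans x = -165 to +85 mm, y = -100 to +100 mm.
- clamp_mid (a point): middle of the clamp slot (= origin of face). A steel stud stands rigidly, square to the surface, at face x = 0 and anywhere from face y = -25 to +25 mm: just where is not measured, look or feel for it. Its neck is 9 mm in diameter up to z = 9 mm, its head 18 mm in diameter from z = 9 to 13 mm, topped by a cone narrowing to 10 mm at z = 17 mm.
- plain_unit: bystander: black plastic box like the module, 90 x 52 x 34 mm, but without a plate; loose; origin at the centre of its underside
- driver: bystander: loose screwdriver with a red handle lying on the bench between the robot and the work; origin at its middle, at bench level
- screw_bin: bystander: clear open bin of screws, 110 x 170 x 55 mm, beyond the work; origin at the centre of its underside
Mind the look-alikes: they are no part of the job. What is shaped like the module but purple or red is not meant.

How it is judged:
By the outcome, as a careful person would: the job done as asked, in the order asked, and still so for the second after the job is handed in, with the robot touching nothing.
It also fails if it takes over 70 s, if anything falls off the work surface, if the arm or the gripper's body presses on something with over 40 N, if the wrist force passes 120 N, or if a joint passes its speed limit or range.

## Working session

There is one attempt and no reset: what is moved stays moved. The work goes in short steps, Python scripts to look and compute and a tool call to move; the robot and the scene stay as the last step left them, time stands still between calls to the robot, and variables do not carry over. Pictures are saved under pics/ and viewed, at most 10 in all, crops included, and the job is handed in when it is done.

Besides the shell and the picture viewer there is one more tool, called after "Call:" as name(argument=value, ...), one argument or row to a line, values as JSON. apply_moves: Moves the arm, as the interface text tells. Its arguments: {"type":"object","properties":{"linear":{"type":"array"},"delta_rot":{"type":"array"},"gripper":{"type":"number"},"force":{"type":"number"}},"required":["linear","delta_rot"]}

```bash
mkdir -p pics; ls; python3 - <<'E'
from workcell import monitor, optics
import cv2,numpy as np
s=monitor.observe();print({k:np.round(v,3).tolist() for k,v in s.items()})
for n in("scene","top"):
    p,d=optics.grab_frame(n);np.savez(f"pics/{n}0.npz",p=p,d=d)
    cv2.imwrite(f"pics/{n}0.png",p[:,:,::-1]);print({k:np.round(v,4).tolist() for k,v in optics.camera_info(n).items()})
print(optics.camera_info("wrist"))
E
```

```text
pics
{'clock': 0.0, 'qpos': [1.054, 0.522, -0.036, 1.6, 0.021, 1.021, -0.113], 'qd': [0.0, -0.001, -0.001, 0.001, -0.001, -0.001, 0.0], 'joint_efforts': [-0.001, -92.713, 1.979, -36.993, 0.018, 0.008, -0.0], 'position': [0.27, -0.563, 0.231], 'tool_rot': [-3.141, 0.0, 0.447], 'force': [-0.649, -0.016, 0.357], 'moment': [-0.044, -0.026, 0.008], 'finger_force': 0.0, 'grip_width': 0.085}
{'fx': 463.1908, 'fy': 463.1908, 'cx': 312.1475, 'cy': 241.8594, 'D': [-0.0543, 0.0, 0.0, 0.0, 0.0], 'rvec': [1.3284, 2.234, -0.9011], 'tvec': [0.2209, -0.303, 1.4391]}
{'fx': 567.3755, 'fy': 567.3755, 'cx': 313.6655, 'cy': 241.8031, 'D': [-0.1532, 0.0, 0.0, 0.0, 0.0], 'rvec': [2.1268, -2.1846, 0.1584], 'tvec': [0.0463, 0.5552, 1.1943]}
{'fx': 340.00001372934514, 'fy': 340.00001372934514, 'cx': 321.67618504489053, 'cy': 234.32273308847743, 'D': array([0.0006383, 0.       , 0.       , 0.       , 0.       ]), 'T_tool_cam': array([[ 1.31329727e-04, -9.59228567e-01, -2.82631454e-01,
         7.14979965e-02],
       [ 9.99999434e-01,  4.24353211e-04, -9.75553379e-04,
        -1.09237926e-03],
       [ 1.05571423e-03, -2.82631166e-01,  9.59228080e-01,
        -1.43102508e-01],
       [ 0.00000000e+00,  0.00000000e+00,  0.00000000e+00,
         1.00000000e+00]])}
```

View pics/top0.png

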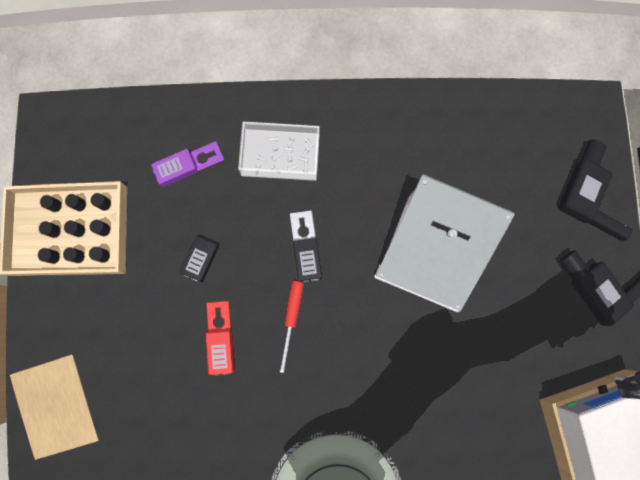

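View pics/scene0.png

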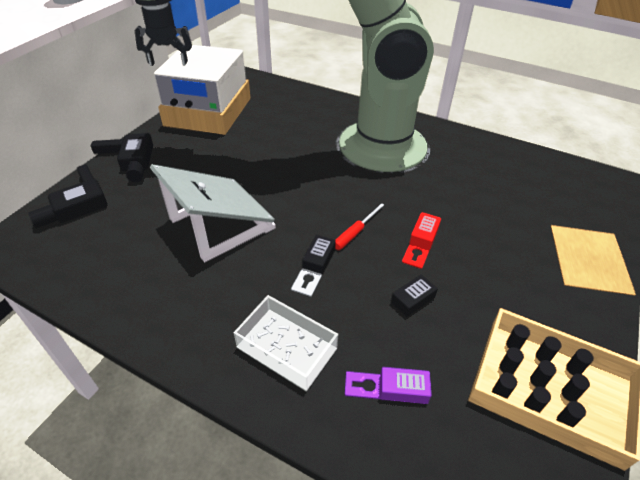

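The top view shows the black module at about (308,260), with its white plate at (303,225) pointing away from the robot. The stud head is at (452,233) on the grey board, and the driver lies just below the module at (295,300). Next I'll turn these into positions.

```bash
cat > h.py <<'E'
import numpy as np,cv2
from scipy.spatial.transform import Rotation as R
from workcell import monitor, optics
def Twc(n,s=None):
    c=optics.camera_info(n);T=np.eye(4)
    if n=="wrist":
        T[:3,:3]=R.from_euler('xyz',s['tool_rot']).as_matrix();T[:3,3]=s['position'];return T@c['T_tool_cam']
    T[:3,:3]=cv2.Rodrigues(np.array(c['rvec'],float))[0];T[:3,3]=c['tvec'];return np.linalg.inv(T)
def cloud(n,d,s=None):
    c=optics.camera_info(n);K=np.array([[c['fx'],0,c['cx']],[0,c['fy'],c['cy']],[0,0,1]])
    v,u=np.mgrid[:480,:640];q=cv2.undistortPoints(np.stack([u,v],-1).reshape(-1,1,2).astype(float),K,np.array(c['D'],float)).reshape(480,640,2)
    P=np.dstack([q*d[...,None],d]);T=Twc(n,s);return P@T[:3,:3].T+T[:3,3]
def rect(a):  # centre, size, long-axis angle deg
    return cv2.minAreaRect(a.astype(np.float32)*1000)
E
cat > m0.py <<'E'
from h import *
z=np.load("pics/top0.npz");p,d=z['p'],z['d'];W=cloud("top",d)
v,u=np.mgrid[:480,:640];box=lambda a,b,c,e:(u>=a)&(u<b)&(v>=c)&(v<e)&(d>0)
bench=W[350:450,120:260].reshape(-1,3);print("bench z",np.median(bench[:,2]),bench[:,2].std())
hsv=cv2.cvtColor(p,cv2.COLOR_RGB2HSV)
m=box(280,330,205,285)
b=W[m&(W[...,2]>.028)&(W[...,2]<.05)];print("box",len(b),b.mean(0),rect(b[:,:2]))
pl=m&(hsv[...,1]<60)&(p.min(2)>140)&(W[...,2]<.02)
q=W[pl];print("plate",len(q),q.mean(0),rect(q[:,:2]))
un=W[box(175,225,230,290)&(W[...,2]>.028)];print("plain",rect(un[:,:2]))
mb=box(365,520,165,320)&(p.min(2)>110)&(W[...,2]>.02)
B=W[mb];c=np.median(B,0)
for i in range(5):
    n=np.linalg.svd(B-B.mean(0),full_matrices=False)[2][2];n*=np.sign(n[2]);e=(B-B.mean(0))@n
    B=B[abs(e)<.004]
o=B.mean(0);print("n",n,"tilt",np.degrees(np.arccos(n[2])),"resid",((B-o)@n).std())
ax=np.array([-n[0]*n[2],-n[1]*n[2],1-n[2]**2]);ax/=np.linalg.norm(ax);ay=np.cross(n,ax)
print("upslope yaw",np.degrees(np.arctan2(ax[1],ax[0])))
loc=np.c_[(B-o)@ax,(B-o)@ay];r=rect(loc);print(r)
co=cv2.boxPoints(r)/1000;print("corners",co)
A=cv2.boxPoints(r).mean(0)/1000
# face origin is at rectangle centre + 40 mm upslope
f0=o+ax*(A[0]+.040)+ay*A[1];print("face0",f0)
S=np.stack([(W-f0)@ax,(W-f0)@ay,(W-f0)@n],-1)
st=mb&(S[...,2]>.009)&(abs(S[...,0])<.03)&(abs(S[...,1])<.05);print("stud",st.sum(),S[st].mean(0),S[st].min(0),S[st].max(0))
sl=box(365,520,165,320)&(p.max(2)<70)&(abs(S[...,0])<.04)&(abs(S[...,1])<.06);print("slot",sl.sum(),S[sl].mean(0),S[sl].min(0),S[sl].max(0))
np.savez("face.npz",f0=f0,ax=ax,ay=ay,n=n)
for nm,(a,bb,cc,dd) in dict(top=(270,350,195,315),).items():
    cv2.imwrite("pics/crop1.png",np.hstack([cv2.resize(p[200:290,270:360,::-1],(390,390),interpolation=cv2.INTER_CUBIC),cv2.resize(p[190:280,405:495,::-1],(390,390),interpolation=cv2.INTER_CUBIC)]))
E
python3 m0.py
```

```text
bench z 0.00018732332456183887 0.07457364013234719
box 985 [0.51977501 0.0471297  0.03441855] ((517.564208984375, 50.22631072998047), (96.5587387084961, 59.01864242553711), 6.295841693878174)
plate 463 [0.60247479 0.05633354 0.00509364] ((600.5708618164062, 55.91551971435547), (62.609188079833984, 50.1536865234375), 7.04002571105957)
plain ((528.0645141601562, 284.70428466796875), (54.0861930847168, 90.63130187988281), 65.48551177978516)
n [-0.52156435  0.239529    0.81889956] tilt 35.02521330149297 resid 0.001783277489298943
upslope yaw -24.667005028333442
((-5.36639404296875, -0.15338897705078125), (252.39883422851562, 201.4810333251953), 0.3556475341320038)
corners [[-0.13218871  0.09980185]
 [-0.13093807 -0.10167531]
 [ 0.12145592 -0.10010863]
 [ 0.12020528  0.10136853]]
face0 [ 0.56077    -0.24761837  0.12520751]
stud 65 [ 0.00153374 -0.0029522   0.01360338] [-0.00708732 -0.01260895  0.00993814] [0.00973638 0.00584703 0.01937426]
slot 189 [ 0.01898065  0.0018891  -0.08997342] [-0.00573076 -0.05838833 -0.18488462] [0.03990199 0.05940259 0.00418149]
```

View pics/crop1.png

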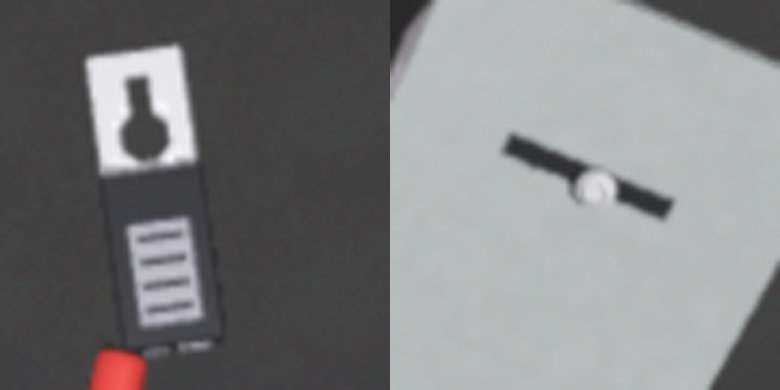

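The module's yaw is about 7° and the board's upslope yaw about -24.7°. The stud sits near face y = -3 mm, and the module lies just beyond the driver handle. I'll move over the module now and refine with the wrist camera.

Call:
apply_moves(
  linear=[
    [0.1,-0.08,0],
    [0.27,-0.22,0],
    [0.46,-0.38,0],
    [0.66,-0.55,0],
    [0.86,-0.72,0],
  ],
  delta_rot=[
    [0,0,0],
    [0,0,0],
    [0,0,0],
    [0,0,0],
    [0,0,0],
  ],
  gripper=1,
)

```text
clock: 0.52
position: [0.3169, -0.4598, 0.2311]
tool_rot: [-3.141, -0.0, 0.447]
force: [0.2, -0.2, 0.7]
grip_width: 0.0852
finger_force: 0.0
```

Call:
apply_moves(
  linear=[
    [0.17,-0.14,0],
    [0.34,-0.29,0],
    [0.52,-0.43,0],
    [0.69,-0.58,0],
    [0.86,-0.72,0],
  ],
  delta_rot=[
    [0,0,0],
    [0,0,0],
    [0,0,0],
    [0,0,0],
    [0,0,0],
  ],
)

```text
clock: 0.93
position: [0.3632, -0.3576, 0.2312]
tool_rot: [-3.141, 0.0, 0.447]
force: [0.6, 0.2, 0.7]
grip_width: 0.085
finger_force: 0.0
```

Call:
apply_moves(
  linear=[
    [0.17,-0.14,0],
    [0.34,-0.29,0],
    [0.52,-0.43,0],
    [0.69,-0.58,0],
    [0.86,-0.72,0],
  ],
  delta_rot=[
    [0,0,0],
    [0,0,0],
    [0,0,0],
    [0,0,0],
    [0,0,0],
  ],
)

```text
clock: 1.35
position: [0.4095, -0.2556, 0.2312]
tool_rot: [-3.141, 0.0, 0.447]
force: [0.3, -0.9, -0.3]
grip_width: 0.0854
finger_force: 0.0
```

Call:
apply_moves(
  linear=[
    [0.17,-0.14,0],
    [0.34,-0.29,0],
    [0.52,-0.43,0],
    [0.69,-0.58,0],
    [0.86,-0.72,0],
  ],
  delta_rot=[
    [0,0,0],
    [0,0,0],
    [0,0,0],
    [0,0,0],
    [0,0,0],
  ],
)

```text
clock: 1.77
position: [0.4558, -0.1535, 0.2312]
tool_rot: [-3.141, 0.0, 0.447]
force: [1.2, -0.3, 0.8]
grip_width: 0.0856
finger_force: 0.0
```

Call:
apply_moves(
  linear=[
    [0.17,-0.14,0],
    [0.34,-0.29,0],
    [0.52,-0.43,0],
    [0.69,-0.58,0],
    [0.86,-0.72,0],
  ],
  delta_rot=[
    [0,0,0],
    [0,0,0],
    [0,0,0],
    [0,0,0],
    [0,0,0],
  ],
)

```text
clock: 2.18
position: [0.5022, -0.0515, 0.2312]
tool_rot: [-3.141, 0.0, 0.447]
force: [0.7, -0.9, 0.2]
grip_width: 0.0852
finger_force: 0.0
```

Call:
apply_moves(
  linear=[
    [0.17,-0.14,0.05],
    [0.34,-0.29,0.1],
    [0.52,-0.43,0.2],
    [0.74,-0.62,0.28],
    [0.86,-0.72,0.31],
  ],
  delta_rot=[
    [0,0,0.03],
    [0,0,0.06],
    [0,0,0.1],
    [0,0,0.14],
    [0,0,0.155],
  ],
)

```text
clock: 2.6
position: [0.5486, 0.0524, 0.1992]
tool_rot: [-3.141, 0.001, 0.119]
force: [-0.5, -0.2, -0.3]
grip_width: 0.0853
finger_force: 0.0
```

```bash
cat > m1.py <<'E'
from h import *
s=monitor.observe();p,d=optics.grab_frame("wrist");np.savez("pics/w1.npz",p=p,d=d)
W=cloud("wrist",d,s);cv2.imwrite("pics/w1.png",p[:,:,::-1])
hsv=cv2.cvtColor(p,cv2.COLOR_RGB2HSV)
near=(abs(W[...,0]-.55)<.1)&(abs(W[...,1]-.05)<.07)&(d>0)
red=(hsv[...,1]>120)&((hsv[...,0]<12)|(hsv[...,0]>168))
b=W[near&(W[...,2]>.030)&(W[...,2]<.04)&~red];print("box",len(b),np.median(b,0),rect(b[:,:2]))
m=near&(p.min(2)>120)&(W[...,2]<.02)&(W[...,2]>.002);n,l,stt,_=cv2.connectedComponentsWithStats(m.astype(np.uint8));m=l==1+stt[1:,4].argmax()
q=W[m];print("plate",len(q),np.median(q,0),rect(q[:,:2]))
# hole: enclosed dark region in plate hull
g=np.zeros(m.shape,np.uint8);hull=cv2.convexHull(np.argwhere(m)[:,::-1].astype(np.int32));cv2.fillConvexPoly(g,hull,1)
h=cv2.morphologyEx((g.astype(bool)&~m).astype(np.uint8),cv2.MORPH_OPEN,np.ones((3,3)));n,l,stt,ce=cv2.connectedComponentsWithStats(h);k=1+stt[1:,4].argmax()
H=(l==k);T=Twc("wrist",s);# intersect with z=.005 plane
D=W-T[:3,3];X=T[:3,3]+D*((.005-T[2,3])/D[...,2])[...,None]
r=rect(X[H][:,:2]);print("keyhole",H.sum(),r,X[H].mean(0))
dr=W[near&red];print("driver",len(dr),dr.min(0) if len(dr) else'',dr.max(0) if len(dr) else'')
E
python3 m1.py
```

```text
box 4781 [0.52125277 0.05007003 0.03468047] ((518.2229614257812, 49.886802673339844), (89.06066131591797, 51.984039306640625), 6.6255950927734375)
plate 2469 [0.59956362 0.05964075 0.00557767] ((594.5804443359375, 58.50349044799805), (64.39457702636719, 47.98234558105469), 5.978585243225098)
keyhole 886 ((593.1065673828125, 58.352752685546875), (44.84490966796875, 24.65690803527832), 6.848725318908691) [nan nan nan]
driver 553 [ 4.50005724e-01  6.09868268e-02 -3.77830582e-04] [0.55402394 0.1192395  0.26560766]m1.py:14: RuntimeWarning: divide by zero encountered in divide
  D=W-T[:3,3];X=T[:3,3]+D*((.005-T[2,3])/D[...,2])[...,None]
m1.py:14: RuntimeWarning: invalid value encountered in multiply
  D=W-T[:3,3];X=T[:3,3]+D*((.005-T[2,3])/D[...,2])[...,None]
```

View pics/w1.png

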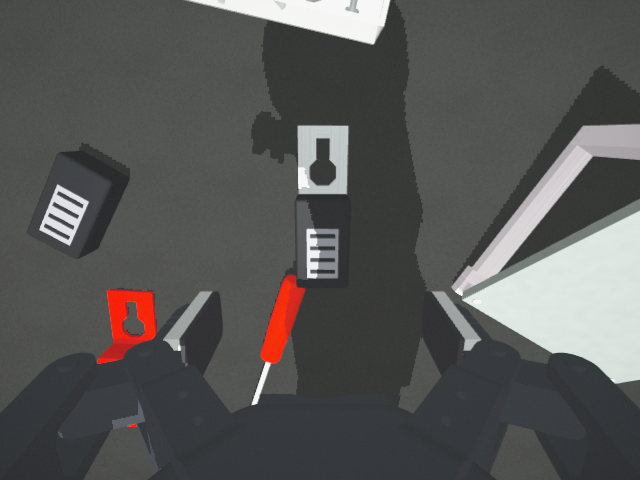

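The wrist view shows the plate at about (322,160) and the box at (322,240). The driver handle end sits by the box's near-left corner at (295,280), clear of where the fingers go. All three estimates agree on a module origin of (0.518, 0.050) and yaw 6.6°, so I'm descending to grip.

Call:
apply_moves(
  linear=[
    [-0.04,-0.0,0.15],
    [-0.1,-0.01,0.4],
    [-0.15,-0.01,0.65],
    [-0.186,-0.01,0.85],
    [-0.186,-0.01,1.0],
  ],
  delta_rot=[
    [0,0,0],
    [0,0,0],
    [0,0,0.001],
    [0,0,0.001],
    [0,0,0.001],
  ],
)

```text
clock: 3.07
position: [0.5284, 0.0477, 0.0987]
tool_rot: [-3.142, 0.002, 0.121]
force: [-0.3, 0.0, 0.6]
grip_width: 0.0853
finger_force: 0.0
```

Call:
apply_moves(
  linear=[
    [0,0,0.2],
    [0,0,0.45],
    [0,0,0.7],
    [0,0,0.86],
    [0,0,0.95],
  ],
  delta_rot=[
    [0,0,0],
    [0,0,0],
    [0,0,0],
    [0,0,0],
    [0,0,0],
  ],
)

```text
clock: 3.48
position: [0.5287, 0.0478, 0.0035]
tool_rot: [-3.141, 0.003, 0.121]
force: [0.0, 0.5, 0.6]
grip_width: 0.0853
finger_force: 0.0
```

Call:
apply_moves(
  linear=[
    [0,0,0],
    [0,0,0],
    [0,0,0],
    [0,0,0],
    [0,0,0],
  ],
  delta_rot=[
    [0,0,0],
    [0,0,0],
    [0,0,0],
    [0,0,0],
    [0,0,0],
  ],
  gripper=-1,
  force=50,
)

```text
clock: 3.9
position: [0.5307, 0.0478, 0.0066]
tool_rot: [-3.141, -0.002, 0.12]
force: [-2.9, 1.0, 8.3]
grip_width: 0.0512
finger_force: 53.5
```

Call:
apply_moves(
  linear=[
    [0,0,0],
    [0,0,0],
    [0,0,0],
    [0,0,0],
    [0,0,0],
  ],
  delta_rot=[
    [0,0,0],
    [0,0,0],
    [0,0,0],
    [0,0,0],
    [0,0,0],
  ],
)

```text
clock: 4.32
position: [0.5307, 0.0478, 0.0066]
tool_rot: [-3.141, -0.002, 0.12]
force: [-2.6, 1.0, 8.3]
grip_width: 0.0513
finger_force: 53.5
```

Call:
apply_moves(
  linear=[
    [0,0,-0.1],
    [0,0,-0.3],
    [0,0,-0.5],
    [0,0,-0.75],
    [0,0,-1.0],
  ],
  delta_rot=[
    [0,0,0],
    [0,0,0],
    [0,0,0],
    [0,0,0],
    [0,0,0],
  ],
)

```text
clock: 4.73
position: [0.5299, 0.0475, 0.1074]
tool_rot: [3.142, -0.0, 0.12]
force: [0.9, -1.1, -2.0]
grip_width: 0.0511
finger_force: 52.8
```

Call:
apply_moves(
  linear=[
    [0,0,-0.25],
    [0,0,-0.5],
    [0,0,-0.75],
    [0,0,-0.9],
    [0,0,-1.0],
  ],
  delta_rot=[
    [0,0,0],
    [0,0,0],
    [0,0,0],
    [0,0,0],
    [0,0,0],
  ],
)

```text
clock: 5.15
position: [0.5306, 0.0475, 0.2083]
tool_rot: [-3.142, -0.003, 0.12]
force: [0.2, 0.1, -1.7]
grip_width: 0.0511
finger_force: 53.1
```

Call:
apply_moves(
  linear=[
    [0,0,-0.1],
    [0,0,-0.25],
    [0,0,-0.4],
    [0,0,-0.5],
    [0,0,-0.5],
  ],
  delta_rot=[
    [0,0,0],
    [0,0,0],
    [0,0,0],
    [0,0,0],
    [0,0,0],
  ],
)

```text
clock: 5.57
position: [0.5307, 0.0477, 0.257]
tool_rot: [-3.142, -0.002, 0.12]
force: [0.4, -0.2, -2.0]
grip_width: 0.0513
finger_force: 53.1
```

```bash
cat > m2.py <<'E'
from h import *
import sys
s=monitor.observe();p,d=optics.grab_frame("wrist");cv2.imwrite(f"pics/{sys.argv[1]}.png",p[:,:,::-1])
print({k:np.round(s[k],4).tolist() for k in('position','tool_rot','force','grip_width','qpos')})
W0=cloud("wrist",d,s);Rt=R.from_euler('xyz',s['tool_rot']).as_matrix();t=(W0-s['position'])@Rt
v,u=np.mgrid[:480,:640]
def plane(P):
    n=np.linalg.svd(P-P.mean(0),full_matrices=False)[2][2];return n*np.sign(-n[2])
near=(abs(t[...,1])<.035)&(d>0)
m=near&(t[...,0]>.02)&(t[...,0]<.13)&(p.min(2)>90)&(abs(t[...,2])<.02);n_,l,st,_=cv2.connectedComponentsWithStats(m.astype(np.uint8));m=l==1+st[1:,4].argmax()
q=t[m];n=plane(q);print("plate",len(q),q.mean(0),rect(q[:,:2]),"normal",n)
b=near&(t[...,0]>-.05)&(t[...,0]<.07)&(t[...,2]<-.012)&(t[...,2]>-.045)&(v<330)
bb=t[b];print("box",len(bb),np.median(bb,0),rect(bb[:,:2]),bb[:,0].max())
E
python3 m2.py w2
```

```text
{'position': [0.5307, 0.0477, 0.257], 'tool_rot': [-3.1416, -0.0022, 0.12], 'force': [0.3754, -0.2471, -1.9523], 'grip_width': 0.0513, 'qpos': [-0.0479, 0.3507, -0.1983, 1.8075, 0.0814, 0.9891, -1.7298]}
plate 14520 [ 0.06872749 -0.00115954  0.00124785] ((64.83060455322266, -1.1387386322021484), (48.31376266479492, 65.63762664794922), 89.94263458251953) normal [-4.28728700e-04  9.74088480e-04 -9.99999434e-01]
box 14717 [ 0.01618779 -0.00089308 -0.02776131] ((15.59591293334961, 0.0222930908203125), (69.83252716064453, 34.92820358276367), 89.6609115600586) 0.03305702357949668
```

View pics/w2.png

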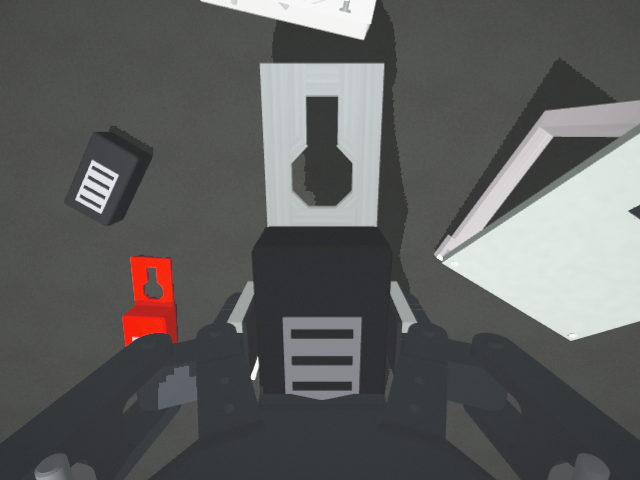

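The grip is square: the plate centre is at (323,145), straight ahead of the fingers. In tool coordinates the hole is at (53.3, -1.1, 6.3) mm. Next I'll plan the transfer to a pose above the slope.

```bash
cat > plan.py <<'E'
from h import *
from scipy.spatial.transform import Slerp
F=np.load("face.npz");HOLE=np.array([.0533,-.0011,.00625])
def goal(fx,fy,fz):   # hole at face coords
    Rg=np.c_[F['ax'],-F['ay'],-F['n']];return Rg,F['f0']+F['ax']*fx+F['ay']*fy+F['n']*fz-Rg@HOLE
def plan(Rg,pg,k):
    s=monitor.observe();R0=R.from_euler('xyz',s['tool_rot']);p0=s['position']
    sl=Slerp([0,1],R.concatenate([R0,R.from_matrix(Rg)]))
    for i in range(k):
        a,b=i/k,(i+1)/k;Ra=sl(a)
        sh=Ra.inv().apply((pg-p0)*(b-a))/.1;rv=(Ra.inv()*sl(b)).as_rotvec()/np.radians(120)
        print(i,"shift",np.round(sh,3).tolist(),"rot",np.round(rv,3).tolist())
    print("goal",np.round(pg,4),R.from_matrix(Rg).as_euler('xyz').round(3),"dist",np.linalg.norm(pg-p0))
E
python3 -c "
from plan import *
Rg,pg=goal(-.070,-.003,.065);plan(Rg,pg,5)"
```

```text
0 shift [-0.256, 0.452, 0.286] rot [-0.016, 0.057, 0.051]
1 shift [-0.241, 0.469, 0.272] rot [-0.016, 0.057, 0.051]
2 shift [-0.221, 0.485, 0.26] rot [-0.016, 0.057, 0.051]
3 shift [-0.199, 0.499, 0.252] rot [-0.016, 0.057, 0.051]
4 shift [-0.175, 0.51, 0.246] rot [-0.016, 0.057, 0.051]
goal [ 0.4301 -0.1921  0.1128] [ 3.142 -0.611 -0.431] dist 0.2965096006890045
```

Call:
apply_moves(
  linear=[
    [-0.03,0.05,0.03],
    [-0.08,0.14,0.09],
    [-0.13,0.23,0.14],
    [-0.19,0.34,0.21],
    [-0.256,0.452,0.286],
  ],
  delta_rot=[
    [-0.002,0.006,0.005],
    [-0.005,0.018,0.016],
    [-0.008,0.03,0.026],
    [-0.012,0.043,0.038],
    [-0.016,0.057,0.051],
  ],
)

```text
clock: 6.03
position: [0.5092, -0.0012, 0.2253]
tool_rot: [3.114, -0.121, 0.013]
force: [0.8, 0.1, -2.6]
grip_width: 0.0508
finger_force: 53.0
```

Call:
apply_moves(
  linear=[
    [-0.05,0.09,0.05],
    [-0.1,0.19,0.11],
    [-0.145,0.28,0.16],
    [-0.19,0.375,0.22],
    [-0.241,0.469,0.272],
  ],
  delta_rot=[
    [-0.003,0.011,0.01],
    [-0.006,0.023,0.02],
    [-0.01,0.034,0.031],
    [-0.013,0.046,0.041],
    [-0.016,0.057,0.051],
  ],
)

```text
clock: 6.45
position: [0.4887, -0.049, 0.1967]
tool_rot: [3.1, -0.244, -0.091]
force: [0.4, 0.4, -3.6]
grip_width: 0.0512
finger_force: 53.0
```

Call:
apply_moves(
  linear=[
    [-0.04,0.1,0.05],
    [-0.09,0.19,0.1],
    [-0.13,0.29,0.16],
    [-0.18,0.39,0.21],
    [-0.221,0.485,0.26],
  ],
  delta_rot=[
    [-0.003,0.011,0.01],
    [-0.006,0.023,0.02],
    [-0.01,0.034,0.031],
    [-0.013,0.046,0.041],
    [-0.016,0.057,0.051],
  ],
)

```text
clock: 6.87
position: [0.4683, -0.0967, 0.1683]
tool_rot: [3.099, -0.368, -0.198]
force: [1.6, -0.0, -2.5]
grip_width: 0.0515
finger_force: 53.0
```

Call:
apply_moves(
  linear=[
    [-0.04,0.1,0.05],
    [-0.08,0.2,0.1],
    [-0.12,0.3,0.15],
    [-0.16,0.4,0.2],
    [-0.199,0.499,0.252],
  ],
  delta_rot=[
    [-0.003,0.011,0.01],
    [-0.006,0.023,0.02],
    [-0.01,0.034,0.031],
    [-0.013,0.046,0.041],
    [-0.016,0.057,0.051],
  ],
)

```text
clock: 7.28
position: [0.4558, -0.1498, 0.1776]
tool_rot: [3.113, -0.436, -0.306]
force: [-0.5, -0.1, -2.7]
grip_width: 0.0511
finger_force: 54.2
```

Call:
apply_moves(
  linear=[
    [-0.04,0.12,0.06],
    [-0.09,0.25,0.12],
    [-0.13,0.37,0.18],
    [-0.16,0.46,0.22],
    [-0.175,0.51,0.246],
  ],
  delta_rot=[
    [-0.004,0.013,0.012],
    [-0.008,0.028,0.025],
    [-0.012,0.042,0.037],
    [-0.015,0.052,0.046],
    [-0.016,0.057,0.051],
  ],
)

```text
clock: 7.7
position: [0.4406, -0.2065, 0.204]
tool_rot: [3.14, -0.493, -0.422]
force: [-0.4, -0.2, -1.6]
grip_width: 0.0507
finger_force: 54.2
```

Call:
apply_moves(
  linear=[
    [0,0,0],
    [0,0,0],
    [0,0,0],
    [0,0,0],
    [0,0,0],
  ],
  delta_rot=[
    [0,0,0],
    [0,0,0],
    [0,0,0],
    [0,0,0],
    [0,0,0],
  ],
)

```text
clock: 8.12
position: [0.4427, -0.205, 0.2046]
tool_rot: [3.14, -0.494, -0.418]
force: [0.1, -0.1, -2.0]
grip_width: 0.0514
finger_force: 54.3
```

```bash
python3 m2.py w3; cat > m3.py <<'E'
from plan import *
import sys
s=monitor.observe();p,d=optics.grab_frame("wrist");W=cloud("wrist",d,s);Rt=R.from_euler('xyz',s['tool_rot']).as_matrix();t=(W-s['position'])@Rt
f0,ax,ay,n=[F[k] for k in('f0','ax','ay','n')]
S=np.stack([(W-f0)@ax,(W-f0)@ay,(W-f0)@n],-1)
B=(abs(S[...,2])<.008)&(S[...,0]>-.16)&(S[...,0]<.08)&(abs(S[...,1])<.09)&(d>0)
q=t[B];c=q.mean(0);nn=np.linalg.svd(q-c,full_matrices=False)[2][2];nn*=-np.sign(nn[2]);e=(q-c)@nn
print("board pts",len(q),"offset z face",np.median(S[B][:,2]),"normal in tool",nn.round(4),"hole height over board",(HOLE-c)@nn)
near=(abs(S[...,0])<.03)&(abs(S[...,1])<.04)&(d>0)
h=near&((t-c)@nn>.0075)&((t-c)@nn<.022)
hd=t[h];hh=(hd-c)@nn;print("stud",len(hd),"z",hh.min(),hh.max())
hd=hd[hh<.0145] if 0 else hd
(cx,cy),r=cv2.minEnclosingCircle((hd[:,:2]*1000).astype(np.float32));print("stud in tool mm",cx,cy,"r",r,"mean",hd.mean(0)*1000)
print("face coords stud",S[h].mean(0))
dk=near&(p.max(2)<70);print("slot tool",rect(t[dk][:,:2]))
E
python3 m3.py
```

```text
{'position': [0.4427, -0.205, 0.2046], 'tool_rot': [3.1403, -0.4942, -0.418], 'force': [0.124, -0.0868, -1.9754], 'grip_width': 0.0514, 'qpos': [0.4514, 0.1796, -0.2121, 2.366, 0.8183, 0.1611, -2.5196]}
plate 14412 [ 0.06847422 -0.00059348  0.00073673] ((64.79985046386719, -0.587738037109375), (48.341556549072266, 65.48101043701172), 89.93840789794922) normal [ 1.29567880e-04  2.74495007e-04 -9.99999954e-01]
box 14735 [ 0.01624382 -0.00037811 -0.02830347] ((15.533992767333984, -0.0323333740234375), (69.96603393554688, 34.92211151123047), 89.70803833007812) 0.03294586748476143
board pts 41640 offset z face 0.0019445453276215245 normal in tool [-0.1149 -0.0016 -0.9934] hole height over board 0.12255151249540264
stud 408 z 0.008920038350256228 0.018329799023900112
stud in tool mm 67.74703979492188 -7.111668109893799 r 9.096671104431152 mean [ 67.98048213  -5.84116369 113.70594777]
face coords stud [-0.00258688 -0.0035574   0.0160444 ]
slot tool ((45.28687286376953, -11.487064361572266), (58.197200775146484, 76.03773498535156), 0.5067547559738159)
```

View pics/w3.png

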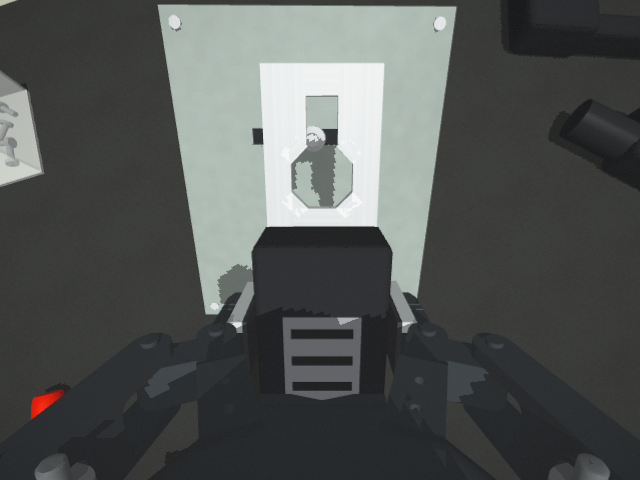

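The view through the plate shows the stud at about (316,138), just up-slope of the wide hole. The arm stopped short of the full tilt because joints 4, 6 and 7 are at their limits. I'll fit a quick kinematic model to see what is reachable.

```bash
cat > kin.py <<'E'
import numpy as np
from scipy.optimize import least_squares
from scipy.spatial.transform import Rotation as R
LO=np.array([-2.91,-.3,-1.5,.17,-1.26,.16,-2.52]);HI=np.array([2.91,2.13,1.42,2.43,4.41,1.93,2.52])
def fk(q,k,sg):
    h,a,e,b,f,L,c=k;T=np.eye(4)
    def m(ax,an,t):
        M=np.eye(4);M[:3,:3]=R.from_euler(ax,an).as_matrix();M[:3,3]=M[:3,:3]@np.array(t,float);return M
    for M in (m('z',sg[0]*q[0],(0,0,h)),m('y',q[1],(0,0,0)),m('z',sg[1]*q[2],(e,0,a)),m('y',q[3],(-e,0,0)),m('z',sg[2]*q[4],(0,0,b)),m('y',q[5],(f,0,0)),m('z',sg[3]*q[6]+c,(0,0,L))):T=T@M
    return T
D=[([1.054,.522,-.036,1.6,.021,1.021,-.113],[.27,-.563,.231],[-3.141,0,.447]),
([-0.0479,0.3507,-0.1983,1.8075,0.0814,0.9891,-1.7298],[0.5307,0.0477,0.257],[-3.1416,-.0022,.12]),
([0.4514,0.1796,-0.2121,2.366,0.8183,0.1611,-2.5196],[0.4427,-0.205,0.2046],[3.1403,-.4942,-.418])]
def res(k,sg,D=D):
    o=[]
    for q,p,r in D:
        T=fk(q,k,sg);o+=list((T[:3,3]-p)*5)+list((R.from_euler('xyz',r).inv()*R.from_matrix(T[:3,:3])).as_rotvec())
    return np.array(o)
def fit():
    import itertools
    best=None
    for sg in itertools.product([1,-1],repeat=4):
        for c in(0,np.pi/2,np.pi,-np.pi/2):
            s=least_squares(res,[.35,.4,0,.4,0,.25,c],args=(sg,))
            if best is None or s.cost<best[0]:best=(s.cost,s.x,sg)
    return best
def ik(Rg,pg,k,sg,q0,marg=.03):
    g=lambda q:np.r_[(fk(q,k,sg)[:3,3]-pg)*5,(R.from_matrix(Rg).inv()*R.from_matrix(fk(q,k,sg)[:3,:3])).as_rotvec(),1e-3*(q-q0)]
    s=least_squares(g,np.clip(q0,LO+marg+.001,HI-marg-.001),bounds=(LO+marg,HI-marg));return s.x,np.abs(g(s.x)[:6]).max()
E
cat > k1.py <<'E'
from kin import *
from plan import goal,HOLE,F
c,k,sg=fit();print("fit",c,k.round(4),sg,np.abs(res(k,sg)).max());np.savez("kin.npz",k=k,sg=sg)
q0=np.array(D[2][0]);Rg,_=goal(0,0,0)
rng=np.random.default_rng(0)
for flip in(0,1):
  for th in(0,10,20):
    # tool tilted relative to module by th about face y -> tool z leans less outward
    for nm,(fx,fz) in dict(app=(0,.045),ins=(0,0),end=(-.028,0)).items():
        Rt=R.from_rotvec(F['ay']*np.radians(th)).as_matrix()@Rg@(np.diag([-1,-1,1]) if flip else np.eye(3))
        tcp=F['f0']+F['ax']*(fx-.053)-.003*F['ay']+F['n']*(fz+.00625)
        out=[]
        for j in range(10):
            q,e=ik(Rt,tcp,k,sg,q0 if j==0 else rng.uniform(LO,HI))
            if e<.01:out.append(q)
        print(flip,th,nm,len(out),out[0].round(2) if out else'')
E
python3 k1.py
```

```text
fit 0.057668787414976615 [-0.25    0.6756  0.1506  0.2103  0.1015  0.0702  1.5705] (-1, -1, -1, -1) 0.22959535029714734
0 0 app 0 
0 0 ins 0 
0 0 end 0 
0 10 app 0 
0 10 ins 0 
0 10 end 0 
0 20 app 1 [ 0.54  0.34 -0.38  2.35  0.73  0.28 -2.49]
0 20 ins 3 [ 0.43  0.39 -0.22  2.36  0.76  0.19 -2.49]
0 20 end 0 
1 0 app 0 
1 0 ins 0 
1 0 end 0 
1 10 app 0 
1 10 ins 0 
1 10 end 0 
1 20 app 6 [ 0.56  0.33 -0.43  2.4   0.86  0.27  0.49]
1 20 ins 6 [ 0.43  0.39 -0.22  2.36  0.76  0.19  0.65]
1 20 end 0
```

```bash
python3 - <<'E'
import re
s=open('kin.py').read()
s=s.replace("h,a,e,b,f,L,c=k","h,a,e,b,f,L,c,y1,y2=k").replace("(e,0,a)","(e,y1,a)").replace("(0,0,b)","(0,y2,b)").replace("[.35,.4,0,.4,0,.25,c]","[.35,.4,0,.4,0,.25,c,0,0]")
open('kin.py','w').write(s)
from kin import *
import itertools
# orientation-only consistency
l=[]
for sg in itertools.product([1,-1],repeat=4):
    for c in(0,np.pi/2,np.pi,-np.pi/2):
        k=np.array([.3,.4,0,.4,0,.2,c,0,0]);r=res(k,sg).reshape(3,6)[:,3:];l.append((np.abs(r).max(),sg,c,np.linalg.norm(r,axis=1).round(3)))
l.sort(key=lambda a:a[0])
for x in l[:4]:print(x)
b=fit();print(b[0],b[1].round(4),b[2],res(b[1],b[2]).reshape(3,6).round(3))
E
```

```text
(np.float64(0.001002284390330398), (-1, -1, -1, -1), 1.5707963267948966, array([0.001, 0.   , 0.   ]))
(np.float64(0.3721019911125661), (-1, 1, -1, -1), 1.5707963267948966, array([0.073, 0.397, 0.424]))
(np.float64(0.892997820849444), (1, 1, 1, 1), -1.5707963267948966, array([0.893, 0.24 , 0.837]))
(np.float64(1.0688625884606755), (1, -1, 1, 1), -1.5707963267948966, array([0.831, 0.19 , 1.257]))
1.0228069789103816e-06 [ 0.3011  0.5462 -0.0088  0.44    0.0136  0.3095  1.5705 -0.0327 -0.0256] (-1, -1, -1, -1) [[ 0.001  0.     0.     0.    -0.     0.001]
 [ 0.    -0.001 -0.    -0.    -0.    -0.   ]
 [ 0.     0.    -0.    -0.    -0.    -0.   ]]
```

The orientation fit is exact, and the positions fit too once lateral offsets are included. Next I'll check which tool tilt relative to the module makes the hang reachable.

```bash
sed -i 's/for th in(0,10,20)/for th in(0,12,20,30)/; s/range(10)/range(14)/' k1.py; python3 k1.py
```

```text
fit 1.0228069789103816e-06 [ 0.3011  0.5462 -0.0088  0.44    0.0136  0.3095  1.5705 -0.0327 -0.0256] (-1, -1, -1, -1) 0.0006982240183120187
0 0 app 4 [ 0.47  0.43 -0.11  2.4   2.9   0.3   1.78]
0 0 ins 7 [ 0.44  0.54 -0.07  2.35  2.99  0.37  1.69]
0 0 end 8 [-0.46  1.24  1.37  2.33  4.17  1.16  0.07]
0 12 app 3 [-0.26  0.57  0.81  2.15 -1.23  0.4  -0.5 ]
0 12 ins 2 [ 0.04  0.55  0.38  2.11 -1.    0.19 -0.71]
0 12 end 0 
0 20 app 5 [ 0.63  0.44 -0.44  2.13  0.59  0.41 -2.27]
0 20 ins 10 [ 0.58  0.53 -0.38  2.09  0.69  0.36 -2.35]
0 20 end 4 [ 0.53  0.53 -0.31  2.16  0.76  0.28 -2.44]
0 30 app 7 [ 0.69  0.5  -0.51  1.98  0.42  0.66 -2.09]
0 30 ins 10 [ 0.67  0.59 -0.49  1.95  0.5   0.63 -2.14]
0 30 end 8 [ 0.65  0.59 -0.48  2.01  0.53  0.56 -2.19]
1 0 app 10 [ 0.47  0.43 -0.11  2.4   2.9   0.3  -1.36]
1 0 ins 9 [ 0.63  0.56 -0.32  2.37  2.68  0.42 -1.11]
1 0 end 7 [ 0.37  0.57  0.03  2.4   3.12  0.44 -1.59]
1 12 app 6 [ 0.76  0.44 -0.58  2.27  1.28  0.31  0.2 ]
1 12 ins 9 [ 0.54  0.51 -0.3   2.24  1.53  0.19 -0.04]
1 12 end 6 [ 0.55  0.53 -0.28  2.3   1.98  0.19 -0.47]
1 20 app 8 [ 1.02  0.56 -0.96  2.15  1.01  0.61  0.5 ]
1 20 ins 10 [ 0.92  0.63 -0.83  2.11  1.09  0.56  0.44]
1 20 end 13 [ 0.86  0.61 -0.74  2.18  1.16  0.48  0.35]
1 30 app 9 [ 1.08  0.69 -1.1   2.01  0.86  0.89  0.65]
1 30 ins 9 [ 1.01  0.75 -1.    1.97  0.91  0.84  0.64]
1 30 end 11 [ 1.    0.74 -0.97  2.04  0.95  0.78  0.59]
```

Gripping the module with the tool tilted about 28° makes the hang reachable. I'll set it back on the bench near its old spot, clear of the driver, and regrip tilted.

```bash
python3 -c "
from plan import *
plan(R.from_euler('xyz',[np.pi,0,.12]).as_matrix(),np.array([.538,.050,.12]),4)"
```

```text
0 shift [-0.137, -0.68, 0.166] rot [0.016, -0.058, -0.063]
1 shift [-0.025, -0.685, 0.199] rot [0.016, -0.058, -0.063]
2 shift [0.09, -0.673, 0.218] rot [0.016, -0.058, -0.063]
3 shift [0.204, -0.646, 0.222] rot [0.016, -0.058, -0.063]
goal [0.538 0.05  0.12 ] [3.142 0.    0.12 ] dist 0.28528949751806343
```

Call:
apply_moves(
  linear=[
    [-0.02,-0.1,0.02],
    [-0.05,-0.23,0.05],
    [-0.08,-0.37,0.08],
    [-0.11,-0.52,0.12],
    [-0.137,-0.68,0.166],
  ],
  delta_rot=[
    [0.002,-0.008,-0.009],
    [0.005,-0.02,-0.02],
    [0.008,-0.032,-0.034],
    [0.012,-0.045,-0.048],
    [0.016,-0.058,-0.063],
  ],
)

```text
clock: 8.63
position: [0.4666, -0.1411, 0.1836]
tool_rot: [3.113, -0.37, -0.274]
force: [0.1, 0.3, -1.8]
grip_width: 0.0513
finger_force: 54.2
```

Call:
apply_moves(
  linear=[
    [-0.01,-0.14,0.04],
    [-0.01,-0.27,0.08],
    [-0.02,-0.41,0.12],
    [-0.02,-0.55,0.16],
    [-0.025,-0.685,0.199],
  ],
  delta_rot=[
    [0.003,-0.012,-0.013],
    [0.006,-0.023,-0.025],
    [0.01,-0.035,-0.038],
    [0.013,-0.046,-0.05],
    [0.016,-0.058,-0.063],
  ],
)

```text
clock: 9.05
position: [0.4906, -0.0772, 0.1622]
tool_rot: [3.106, -0.244, -0.14]
force: [-0.0, -0.2, -2.4]
grip_width: 0.0511
finger_force: 54.2
```

```bash
python3 -c "
from plan import *
print(monitor.observe()['qpos'])
plan(R.from_euler('xyz',[np.pi,0,.12]).as_matrix(),np.array([.538,.050,.12]),2)"
```

```text
[ 0.40270892  0.35574669 -0.50189708  2.1777439   0.56772807  0.47676628
 -2.253497  ]
0 shift [0.091, -0.671, 0.217] rot [0.016, -0.057, -0.063]
1 shift [0.203, -0.644, 0.221] rot [0.016, -0.057, -0.063]
goal [0.538 0.05  0.12 ] [3.142 0.    0.12 ] dist 0.1421714978259471
```

Call:
apply_moves(
  linear=[
    [0.02,-0.13,0.04],
    [0.04,-0.27,0.09],
    [0.05,-0.4,0.13],
    [0.07,-0.54,0.17],
    [0.091,-0.671,0.217],
  ],
  delta_rot=[
    [0.003,-0.012,-0.013],
    [0.006,-0.023,-0.025],
    [0.01,-0.035,-0.038],
    [0.013,-0.046,-0.05],
    [0.016,-0.057,-0.063],
  ],
)

```text
clock: 9.47
position: [0.5144, -0.0136, 0.1411]
tool_rot: [3.116, -0.121, -0.01]
force: [-0.6, -0.5, -2.2]
grip_width: 0.0512
finger_force: 54.2
```

Call:
apply_moves(
  linear=[
    [0.05,-0.17,0.06],
    [0.1,-0.33,0.11],
    [0.15,-0.48,0.165],
    [0.18,-0.58,0.2],
    [0.203,-0.644,0.221],
  ],
  delta_rot=[
    [0.004,-0.014,-0.015],
    [0.008,-0.029,-0.032],
    [0.012,-0.043,-0.047],
    [0.015,-0.052,-0.057],
    [0.016,-0.057,-0.063],
  ],
)

```text
clock: 9.88
position: [0.5383, 0.0504, 0.1195]
tool_rot: [-3.141, 0.001, 0.121]
force: [-0.5, -0.1, -2.1]
grip_width: 0.0514
finger_force: 54.2
```

Call:
apply_moves(
  linear=[
    [0,0,0.1],
    [0,0,0.3],
    [0,0,0.55],
    [0,0,0.75],
    [0,0,0.9],
  ],
  delta_rot=[
    [0,0,0],
    [0,0,0],
    [0,0,0],
    [0,0,0],
    [0,0,0],
  ],
)

```text
clock: 10.3
position: [0.5369, 0.048, 0.0282]
tool_rot: [3.141, 0.001, 0.118]
force: [-0.3, -0.3, -2.7]
grip_width: 0.051
finger_force: 54.3
```

Call:
apply_moves(
  linear=[
    [0,0,0.06],
    [0,0,0.12],
    [0,0,0.17],
    [0,0,0.2],
    [0,0,0.208],
  ],
  delta_rot=[
    [0,0,0],
    [0,0,0],
    [0,0,0],
    [0,0,0],
    [0,0,0],
  ],
)

```text
clock: 10.72
position: [0.5381, 0.0488, 0.0095]
tool_rot: [3.141, -0.001, 0.119]
force: [-0.2, 0.1, -1.8]
grip_width: 0.0513
finger_force: 54.1
```

Call:
apply_moves(
  linear=[
    [0,0,0],
    [0,0,0],
    [0,0,0],
    [0,0,0],
    [0,0,0],
  ],
  delta_rot=[
    [0,0,0],
    [0,0,0],
    [0,0,0],
    [0,0,0],
    [0,0,0],
  ],
  gripper=1,
)

```text
clock: 11.13
position: [0.5382, 0.0489, 0.0097]
tool_rot: [3.141, -0.001, 0.119]
force: [0.3, 0.3, -0.3]
grip_width: 0.0854
finger_force: 0.0
```

Call:
apply_moves(
  linear=[
    [0,0,-0.04],
    [-0.02,0,-0.1],
    [-0.04,0,-0.1],
    [-0.07,0,-0.1],
    [-0.095,0,-0.095],
  ],
  delta_rot=[
    [0,-0.02,0],
    [0,-0.07,0],
    [0,-0.13,0],
    [0,-0.185,0],
    [0,-0.233,0],
  ],
)

```text
clock: 11.55
position: [0.5291, 0.0478, 0.0199]
tool_rot: [-3.14, 0.492, 0.119]
force: [0.8, -0.5, 0.1]
grip_width: 0.0853
finger_force: 0.0
```

Call:
apply_moves(
  linear=[
    [0,0,0],
    [0,0,0],
    [0,0,0],
    [0,0,0],
    [0,0,0],
  ],
  delta_rot=[
    [0,0,0],
    [0,0,0],
    [0,0,0],
    [0,0,0],
    [0,0,0],
  ],
)

```text
clock: 11.97
position: [0.5285, 0.0476, 0.0197]
tool_rot: [3.141, 0.486, 0.119]
force: [-0.2, -0.4, 0.5]
grip_width: 0.0856
finger_force: 0.0
```

Call:
apply_moves(
  linear=[
    [0.006,0,0.012],
    [0.016,0,0.03],
    [0.016,0,0.03],
    [0.016,0,0.03],
    [0.016,0,0.03],
  ],
  delta_rot=[
    [0,0,0],
    [0,0,0],
    [0,0,0],
    [0,0,0],
    [0,0,0],
  ],
)

```text
clock: 12.38
position: [0.5286, 0.0478, 0.0156]
tool_rot: [3.141, 0.487, 0.119]
force: [0.2, -0.7, 1.0]
grip_width: 0.0854
finger_force: 0.0
```

Call:
apply_moves(
  linear=[
    [0,0,0],
    [0,0,0],
    [0,0,0],
    [0,0,0],
    [0,0,0],
  ],
  delta_rot=[
    [0,0,0],
    [0,0,0],
    [0,0,0],
    [0,0,0],
    [0,0,0],
  ],
  gripper=-1,
  force=60,
)

```text
clock: 12.8
position: [0.5289, 0.0478, 0.0158]
tool_rot: [3.141, 0.487, 0.119]
force: [1.1, -0.6, 5.7]
grip_width: 0.0508
finger_force: 63.4
```

Call:
apply_moves(
  linear=[
    [0,0,0],
    [0,0,0],
    [0,0,0],
    [0,0,0],
    [0,0,0],
  ],
  delta_rot=[
    [0,0,0],
    [0,0,0],
    [0,0,0],
    [0,0,0],
    [0,0,0],
  ],
)

```text
clock: 13.22
position: [0.5288, 0.0478, 0.0158]
tool_rot: [3.141, 0.487, 0.119]
force: [0.2, -0.4, 4.9]
grip_width: 0.0512
finger_force: 63.4
```

Call:
apply_moves(
  linear=[
    [-0.03,0,-0.06],
    [-0.12,0,-0.22],
    [-0.22,0,-0.42],
    [-0.34,0,-0.64],
    [-0.47,0,-0.88],
  ],
  delta_rot=[
    [0,0,0],
    [0,0,0],
    [0,0,0],
    [0,0,0],
    [0,0,0],
  ],
)

```text
clock: 13.63
position: [0.5278, 0.0478, 0.1162]
tool_rot: [3.142, 0.488, 0.119]
force: [0.3, 0.4, -2.7]
grip_width: 0.0509
finger_force: 62.9
```

Call:
apply_moves(
  linear=[
    [-0.12,0,-0.23],
    [-0.23,0,-0.44],
    [-0.35,0,-0.65],
    [-0.43,0,-0.8],
    [-0.47,0,-0.88],
  ],
  delta_rot=[
    [0,0,0],
    [0,0,0],
    [0,0,0],
    [0,0,0],
    [0,0,0],
  ],
)

```text
clock: 14.05
position: [0.5284, 0.048, 0.2174]
tool_rot: [3.141, 0.485, 0.119]
force: [-0.6, 0.6, -3.2]
grip_width: 0.0507
finger_force: 63.0
```

```bash
cat > m4.py <<'E'
from h import *
import sys
s=monitor.observe();p,d=optics.grab_frame("wrist");cv2.imwrite(f"pics/{sys.argv[1]}.png",p[:,:,::-1]);np.savez("pics/last.npz",p=p,d=d)
print({k:np.round(s[k],4).tolist() for k in('position','tool_rot','force','grip_width','qpos')})
W=cloud("wrist",d,s);Rt=R.from_euler('xyz',s['tool_rot']).as_matrix();t=(W-s['position'])@Rt
th=np.radians(float(sys.argv[2]));th0=th
near=(abs(t[...,1])<.035)&(d>0)
m=near&(p.min(2)>85)&(t[...,0]>.03)&(t[...,0]<.14)&(t[...,2]>-.0)&(t[...,2]<.09)
n_,l,st,_=cv2.connectedComponentsWithStats(m.astype(np.uint8));m=l==1+st[1:,4].argmax();q=t[m]
for i in range(6):
    c=q.mean(0);n=np.linalg.svd(q-c,full_matrices=False)[2][2];n*=-np.sign(n[2]);q=q[abs((q-c)@n)<.003]
my=np.array([0,-1.,0]);mx=np.cross(my,n);mx/=np.linalg.norm(mx);my=np.cross(n,mx)
r=rect(np.c_[(q-c)@mx,(q-c)@my]);print("plate",len(q),r,"n",n.round(4),"theta",np.degrees(np.arctan2(n[0],-n[2])))
C=c+mx*r[0][0]/1000+my*r[0][1]/1000;O=C-mx*.0775-n*.005
print("centre top",C.round(4),"module origin in tool",O.round(4),"mx",mx.round(4))
np.savez("hand.npz",O=O,mx=mx,my=my,n=n)
E
python3 m4.py w4 28
```

```text
{'position': [0.5284, 0.048, 0.2174], 'tool_rot': [3.1413, 0.4851, 0.119], 'force': [-0.6177, 0.5955, -3.2011], 'grip_width': 0.0507, 'qpos': [0.1948, 0.7376, -0.6365, 1.4546, 0.2781, 1.5534, -1.9337]}Traceback (most recent call last):
  File "m4.py", line 9, in <module>
    n_,l,st,_=cv2.connectedComponentsWithStats(m.astype(np.uint8));m=l==1+st[1:,4].argmax();q=t[m]
                                                                          ~~~~~~~~~~~~~~~^^
ValueError: attempt to get argmax of an empty sequence
```

View pics/w4.png

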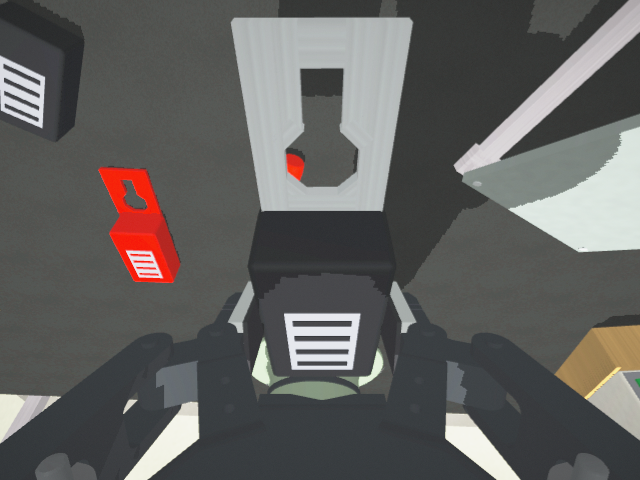

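The regrip holds: the plate is square in view with the keyhole at (322,140), tilted toward the camera as planned. My depth filter had the wrong sign, so I'm correcting it.

```bash
sed -i 's/(t\[...,2\]>-.0)&(t\[...,2\]<.09)/(t[...,2]<.01)\&(t[...,2]>-.08)\&(hs[...,1]<45)/; s/^near=/hs=cv2.cvtColor(p,cv2.COLOR_RGB2HSV);near=/' m4.py; python3 m4.py w5 28
cat > plan2.py <<'E'
from plan import *
def goal2(fx,fy,fz,al=0):   # hole at face coords, module x upslope
    H=np.load("hand.npz");A=np.c_[H['mx'],H['my'],H['n']]   # module axes in tool
    Rg=np.c_[F['ax'],F['ay'],F['n']]@A.T
    return Rg,F['f0']+F['ax']*fx+F['ay']*fy+F['n']*fz-Rg@(H['O']+H['mx']*.066)
E
python3 - <<'E'
from plan2 import *
from kin import ik
K=np.load("kin.npz");q=monitor.observe()['qpos']
for a in((-.03,-.003,.08),(0,-.003,.03),(0,-.003,0),(-.028,-.003,0)):
    Rg,pg=goal2(*a);q,e=ik(Rg,pg,K['k'],K['sg'],np.array(q));print(a,pg.round(3),q.round(2),round(e,4))
plan(*goal2(-.03,-.003,.08),5)
E
```

```text
{'position': [0.5286, 0.048, 0.2178], 'tool_rot': [3.1413, 0.4844, 0.1189], 'force': [1.396, -0.1377, 0.232], 'grip_width': 0.0507, 'qpos': [0.1947, 0.7372, -0.6365, 1.4539, 0.2781, 1.5538, -1.9337]}
plate 22856 ((-9.150993347167969, -0.003204345703125), (66.14340209960938, 48.4283561706543), 0.050683531910181046) n [-0.4693  0.0011 -0.883 ] theta -27.989015645570042
centre top [ 0.0705 -0.0011 -0.0256] module origin in tool [ 0.0044 -0.0011  0.0151] mx [ 0.883   0.     -0.4693]
(-0.03, -0.003, 0.08) [ 0.44  -0.197  0.15 ] [ 0.58  0.38 -0.37  2.13  0.3   0.56 -2.01] 0.0
(0, -0.003, 0.03) [ 0.489 -0.219  0.126] [ 0.56  0.49 -0.34  2.02  0.34  0.56 -2.02] 0.0
(0, -0.003, 0) [ 0.504 -0.226  0.102] [ 0.54  0.55 -0.32  2.    0.37  0.53 -2.04] 0.0
(-0.028, -0.003, 0) [ 0.483 -0.217  0.086] [ 0.52  0.55 -0.29  2.06  0.39  0.46 -2.07] 0.0
0 shift [-0.145, 0.465, 0.226] rot [0.01, 0.057, 0.052]
1 shift [-0.118, 0.484, 0.201] rot [0.01, 0.057, 0.052]
2 shift [-0.086, 0.499, 0.179] rot [0.01, 0.057, 0.052]
3 shift [-0.051, 0.51, 0.16] rot [0.01, 0.057, 0.052]
4 shift [-0.012, 0.516, 0.146] rot [0.01, 0.057, 0.052]
goal [ 0.4402 -0.1968  0.1501] [ 3.141 -0.123 -0.431] dist 0.26829864218923105
```

Call:
apply_moves(
  linear=[
    [-0.02,0.05,0.02],
    [-0.05,0.14,0.07],
    [-0.08,0.23,0.11],
    [-0.11,0.35,0.17],
    [-0.145,0.465,0.226],
  ],
  delta_rot=[
    [0.001,0.006,0.005],
    [0.003,0.018,0.016],
    [0.005,0.03,0.026],
    [0.008,0.043,0.038],
    [0.01,0.057,0.052],
  ],
)

```text
clock: 14.57
position: [0.5093, -0.0023, 0.2002]
tool_rot: [3.113, 0.367, -0.0]
force: [1.0, -0.0, -1.8]
grip_width: 0.051
finger_force: 63.0
```

Call:
apply_moves(
  linear=[
    [-0.02,0.1,0.04],
    [-0.05,0.19,0.08],
    [-0.07,0.29,0.12],
    [-0.09,0.39,0.16],
    [-0.118,0.484,0.201],
  ],
  delta_rot=[
    [0.002,0.011,0.01],
    [0.004,0.023,0.021],
    [0.006,0.034,0.031],
    [0.008,0.046,0.042],
    [0.01,0.057,0.052],
  ],
)

```text
clock: 14.98
position: [0.4915, -0.0512, 0.1872]
tool_rot: [3.101, 0.243, -0.11]
force: [0.3, -0.3, -2.1]
grip_width: 0.0506
finger_force: 63.0
```

Call:
apply_moves(
  linear=[
    [-0.02,0.1,0.04],
    [-0.03,0.2,0.07],
    [-0.05,0.3,0.11],
    [-0.07,0.4,0.14],
    [-0.086,0.499,0.179],
  ],
  delta_rot=[
    [0.002,0.011,0.01],
    [0.004,0.023,0.021],
    [0.006,0.034,0.031],
    [0.008,0.046,0.042],
    [0.01,0.057,0.052],
  ],
)

```text
clock: 15.4
position: [0.4737, -0.1, 0.1741]
tool_rot: [3.103, 0.12, -0.216]
force: [0.6, -0.2, -2.5]
grip_width: 0.0507
finger_force: 63.0
```

Call:
apply_moves(
  linear=[
    [-0.01,0.1,0.03],
    [-0.02,0.2,0.06],
    [-0.03,0.31,0.1],
    [-0.04,0.41,0.13],
    [-0.051,0.51,0.16],
  ],
  delta_rot=[
    [0.002,0.011,0.01],
    [0.004,0.023,0.021],
    [0.006,0.034,0.031],
    [0.008,0.046,0.042],
    [0.01,0.057,0.052],
  ],
)

```text
clock: 15.82
position: [0.456, -0.1488, 0.1607]
tool_rot: [3.118, -0.003, -0.322]
force: [0.1, -0.3, -2.0]
grip_width: 0.051
finger_force: 63.0
```

Call:
apply_moves(
  linear=[
    [0,0.13,0.04],
    [-0.01,0.25,0.07],
    [-0.01,0.37,0.1],
    [-0.01,0.46,0.13],
    [-0.012,0.516,0.146],
  ],
  delta_rot=[
    [0.003,0.015,0.013],
    [0.005,0.028,0.025],
    [0.007,0.041,0.037],
    [0.009,0.051,0.047],
    [0.01,0.057,0.052],
  ],
)

```text
clock: 16.23
position: [0.4381, -0.198, 0.1473]
tool_rot: [-3.137, -0.123, -0.43]
force: [-0.1, 0.5, -2.4]
grip_width: 0.0506
finger_force: 63.0
```

Call:
apply_moves(
  linear=[
    [0,0,0],
    [0,0,0],
    [0,0,0],
    [0,0,0],
    [0,0,0],
  ],
  delta_rot=[
    [0,0,0],
    [0,0,0],
    [0,0,0],
    [0,0,0],
    [0,0,0],
  ],
)

```text
clock: 16.65
position: [0.4404, -0.1966, 0.1486]
tool_rot: [-3.137, -0.124, -0.427]
force: [1.1, 0.3, -2.3]
grip_width: 0.0507
finger_force: 62.9
```

```bash
sed -i 's/^B=/np.savez("pics\/last.npz",p=p,d=d);cv2.imwrite(f"pics\/{sys.argv[1]}.png",p[:,:,::-1]);B=/' m3.py; python3 m4.py w6 28; sed -i 's/^print("board pts".*$/H=np.load("hand.npz");hole=H["O"]+H["mx"]*.066;print("board",len(q),np.median(S[B][:,2]),"normal in tool",nn.round(4),"module n",H["n"].round(4),"hole height",(hole-c)@nn)/; s/^(cx,cy).*$/A=np.c_[H["mx"],H["my"],H["n"]];g=(hd-hole)@A*1000;print("stud rel hole in module axes mm: mean",g.mean(0),"min",g.min(0),"max",g.max(0))/' m3.py; python3 m3.py w7
```

```text
{'position': [0.4404, -0.1966, 0.1486], 'tool_rot': [-3.137, -0.1236, -0.4265], 'force': [1.127, 0.3077, -2.2712], 'grip_width': 0.0507, 'qpos': [0.6746, 0.3991, -0.4799, 2.1266, 0.378, 0.565, -2.0697]}
plate 22800 ((-9.366214752197266, -0.046833038330078125), (66.36857604980469, 48.61851501464844), 0.11155544966459274) n [-0.4677  0.0013 -0.8839] theta -27.885056594037223
centre top [ 0.0701 -0.0006 -0.0261] module origin in tool [ 0.004  -0.0006  0.0145] mx [ 0.8839  0.     -0.4677]
board 47883 0.002069738954778394 normal in tool [-0.4672 -0.0021 -0.8841] module n [-0.4677  0.0013 -0.8839] hole height 0.07742788750231357
stud 553 z 0.007836942926367873 0.017934108404302887
stud rel hole in module axes mm: mean [ 33.82008772   0.44038304 -63.52998926] min [ 30.44898281  -8.22939874 -69.63332086] max [ 37.07906051   9.04754695 -59.52338619]
face coords stud [ 0.00285775 -0.00227504  0.01588844]
slot tool ((73.228271484375, -3.0902328491210938), (79.96063232421875, 110.89945983886719), 89.79657745361328)
```

View pics/w7.png

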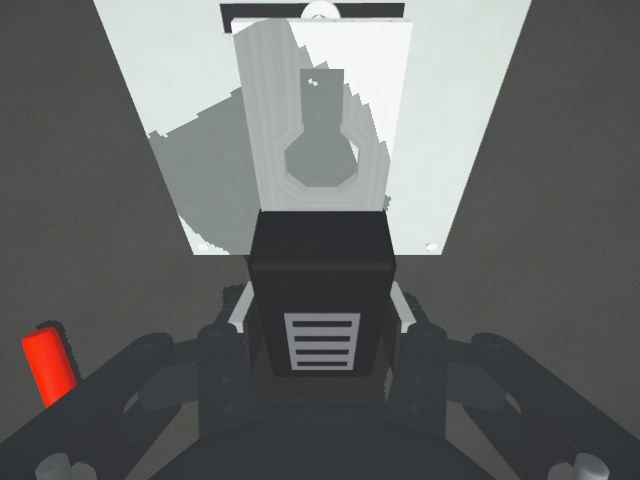

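The view shows the stud head at (321,10), just beyond the plate tip and laterally in line to within 0.4 mm. The plate is parallel to the board to within 0.2°. I'll advance the hole over the stud, staying above it.

Call:
apply_moves(
  linear=[
    [0.07,0,0.04],
    [0.18,0,0.1],
    [0.3,0,0.17],
    [0.41,0,0.23],
    [0.467,-0.004,0.262],
  ],
  delta_rot=[
    [0,0,0],
    [0,0,0],
    [0,0,0],
    [0,0,0],
    [0,0,0],
  ],
)

```text
clock: 17.17
position: [0.487, -0.2178, 0.1274]
tool_rot: [-3.137, -0.124, -0.428]
force: [-0.5, 0.5, -3.0]
grip_width: 0.0509
finger_force: 62.9
```

Call:
apply_moves(
  linear=[
    [0,0,0],
    [0,0,0],
    [0,0,0],
    [0,0,0],
    [0,0,0],
  ],
  delta_rot=[
    [0,0,0],
    [0,0,0],
    [0,0,0],
    [0,0,0],
    [0,0,0],
  ],
)

```text
clock: 17.58
position: [0.4852, -0.2171, 0.1287]
tool_rot: [-3.137, -0.124, -0.427]
force: [-0.2, -0.3, -1.9]
grip_width: 0.0511
finger_force: 62.9
```

```bash
python3 m3.py w8; python3 -c "
from plan2 import *
Rg,pg=goal2(0,-.003,.03);s=monitor.observe();H=np.load('hand.npz');Rt=R.from_euler('xyz',s['tool_rot']).as_matrix()
for k in('mx','my','n'):print(k,[round(float((Rt@H[k])@F[a]),4) for a in('ax','ay','n')])
h=s['position']+Rt@(H['O']+.066*H['mx'])-F['f0'];print('hole face',[round(float(h@F[a])*1000,2) for a in('ax','ay','n')],s['position'],s['force'])"
```

```text
board 78362 0.0019736702473908633 normal in tool [-0.4664 -0.0013 -0.8846] module n [-0.4677  0.0013 -0.8839] hole height 0.032906950997318773
stud 1488 z 0.007878103859215474 0.018396555133100748
stud rel hole in module axes mm: mean [  0.70698769   0.49814736 -19.08531066] min [-10.20801244  -8.09225234 -25.04605153] max [  8.57597299   9.68736041 -14.51535672]
face coords stud [-0.00129398 -0.0024806   0.01574786]
slot tool ((44.35783386230469, -3.4412269592285156), (79.86067199707031, 75.114013671875), 89.97235870361328)
mx [1.0, 0.0006, -0.0005]
my [-0.0006, 1.0, 0.0067]
n [0.0005, -0.0067, 1.0]
hole face [-1.93, -3.15, 34.81] [ 0.4852427  -0.21713781  0.12867679] [-0.46014404  0.41355468 -3.19257962]
```

View pics/w8.png

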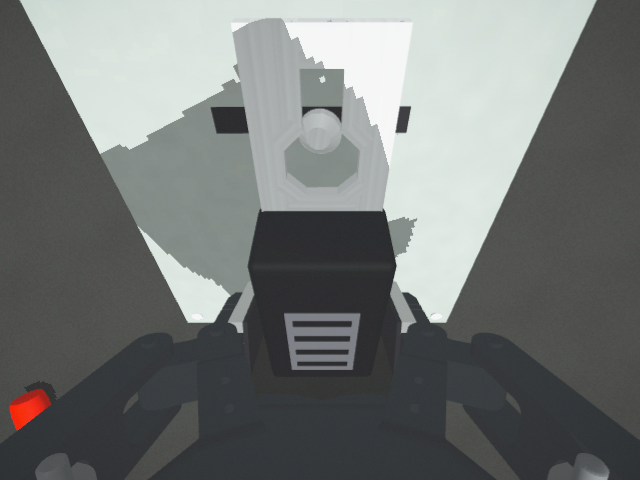

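The stud at (321,130) is fully visible through the keyhole and, by measurement, centred under the wide part within about 1 mm. Lowering along the board normal.

Call:
apply_moves(
  linear=[
    [0.02,-0.005,0.04],
    [0.047,-0.005,0.089],
    [0.08,-0.005,0.151],
    [0.112,-0.005,0.212],
    [0.14,-0.005,0.265],
  ],
  delta_rot=[
    [0,0,0],
    [0,0,0],
    [0,0,0],
    [0,0,0],
    [0,0,0],
  ],
)

```text
clock: 18.05
position: [0.5016, -0.2238, 0.1029]
tool_rot: [-3.137, -0.123, -0.427]
force: [-0.6, 0.4, -2.0]
grip_width: 0.0509
finger_force: 62.9
```

Call:
apply_moves(
  linear=[
    [0,0,0],
    [0,0,0],
    [0,0,0],
    [0,0,0],
    [0,0,0],
  ],
  delta_rot=[
    [0,0,0],
    [0,0,0],
    [0,0,0],
    [0,0,0],
    [0,0,0],
  ],
)

```text
clock: 18.47
position: [0.5013, -0.2237, 0.1041]
tool_rot: [-3.137, -0.124, -0.427]
force: [0.1, -0.5, -3.3]
grip_width: 0.0507
finger_force: 62.9
```

```bash
cat > st.py <<'E'
from plan2 import *
s=monitor.observe();H=np.load('hand.npz');Rt=R.from_euler('xyz',s['tool_rot']).as_matrix()
h=s['position']+Rt@(H['O']+.066*H['mx'])-F['f0'];print('hole face',[round(float(h@F[a])*1000,2) for a in('ax','ay','n')],'force face',[round(float(s['force']@F[a]),2) for a in('ax','ay','n')],s['moment'].round(2))
E
python3 st.py; python3 m3.py w9
```

```text
hole face [-1.9, -2.43, 4.72] force face [-1.65, -0.4, -2.87] [ 0.12  0.22 -0.05]
board 112706 0.001949535475586091 normal in tool [-0.467  -0.0015 -0.8843] module n [-0.4677  0.0013 -0.8839] hole height 0.0027603972188161743
stud 14870 z 0.0075003206271941885 0.021998235630197083
stud rel hole in module axes mm: mean [1.79469299 0.43317502 7.65410318] min [-24.02917908 -25.90900733   4.65838145] max [31.90883565 26.00216092 19.30276581]
face coords stud [-0.00010553 -0.00204524  0.01237535]
slot tool ((37.38816452026367, -2.970989227294922), (79.9932861328125, 60.70124053955078), 89.99329376220703)
```

View pics/w9.png

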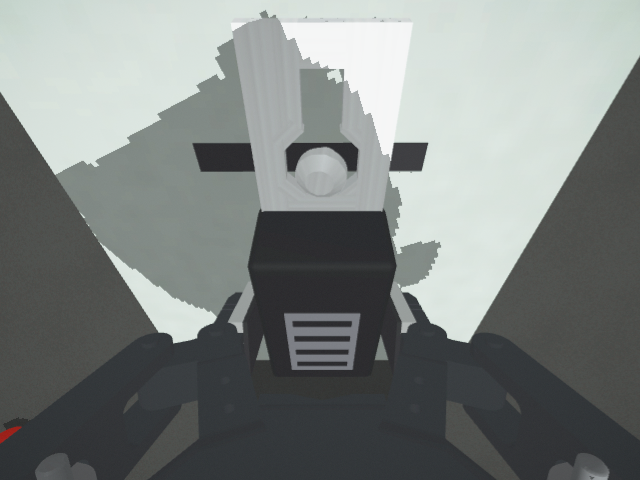

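The stud head at (322,172) now stands up through the wide hole above the plate, with no contact force. I'll lower the last 2 mm or so, then slide down the slope.

Call:
apply_moves(
  linear=[
    [0.004,0,0.007],
    [0.008,0,0.014],
    [0.01,0,0.02],
    [0.01,0,0.02],
    [0.01,0,0.02],
  ],
  delta_rot=[
    [0,0,0],
    [0,0,0],
    [0,0,0],
    [0,0,0],
    [0,0,0],
  ],
)

```text
clock: 18.93
position: [0.5024, -0.2241, 0.1019]
tool_rot: [-3.137, -0.124, -0.427]
force: [-0.4, -0.2, -3.0]
grip_width: 0.0506
finger_force: 62.9
```

Call:
apply_moves(
  linear=[
    [-0.02,0,0.01],
    [-0.05,0,0.026],
    [-0.08,0,0.042],
    [-0.11,0,0.058],
    [-0.13,0,0.069],
  ],
  delta_rot=[
    [0,0,0],
    [0,0,0],
    [0,0,0],
    [0,0,0],
    [0,0,0],
  ],
)

```text
clock: 19.35
position: [0.4909, -0.2189, 0.0932]
tool_rot: [-3.137, -0.123, -0.427]
force: [1.2, 0.7, -2.2]
grip_width: 0.0503
finger_force: 62.9
```

```bash
python3 st.py
```

```text
hole face [-17.5, -2.4, 2.3] force face [-0.59, 1.11, -2.32] [0.06 0.16 0.01]
```

Call:
apply_moves(
  linear=[
    [-0.02,0,0.011],
    [-0.045,0,0.024],
    [-0.07,0,0.038],
    [-0.09,0,0.05],
    [-0.097,0,0.055],
  ],
  delta_rot=[
    [0,0,0],
    [0,0,0],
    [0,0,0],
    [0,0,0],
    [0,0,0],
  ],
)

```text
clock: 19.77
position: [0.483, -0.2153, 0.0866]
tool_rot: [-3.137, -0.123, -0.427]
force: [-0.8, 0.4, 1.8]
grip_width: 0.0508
finger_force: 63.4
```

Call:
apply_moves(
  linear=[
    [0,0,0],
    [0,0,0],
    [0,0,0],
    [0,0,0],
    [0,0,0],
  ],
  delta_rot=[
    [0,0,0],
    [0,0,0],
    [0,0,0],
    [0,0,0],
    [0,0,0],
  ],
)

```text
clock: 20.18
position: [0.4833, -0.2154, 0.0869]
tool_rot: [-3.137, -0.124, -0.427]
force: [-1.4, 0.5, -1.0]
grip_width: 0.051
finger_force: 63.1
```

```bash
python3 st.py;python3 m3.py w10
```

```text
hole face [-27.97, -2.38, 1.97] force face [-1.83, -0.14, 0.03] [ 0.22  0.62 -0.11]
board 136361 0.0021246783734519444 normal in tool [-0.4739 -0.002  -0.8806] module n [-0.4677  0.0013 -0.8839] hole height -0.000716007832715684
stud 3303 z 0.007588192002119353 0.017688182994178757
stud rel hole in module axes mm: mean [26.58643962  0.1944277  13.79375675] min [15.5287026  -8.89732087  8.5458054 ] max [34.41120039  9.34258402 18.6254331 ]
face coords stud [-0.00136797 -0.00227217  0.01573518]
slot tool ((53.07439422607422, -2.937774658203125), (73.51707458496094, 79.99491119384766), 0.006537251174449921)
```

View pics/w10.png

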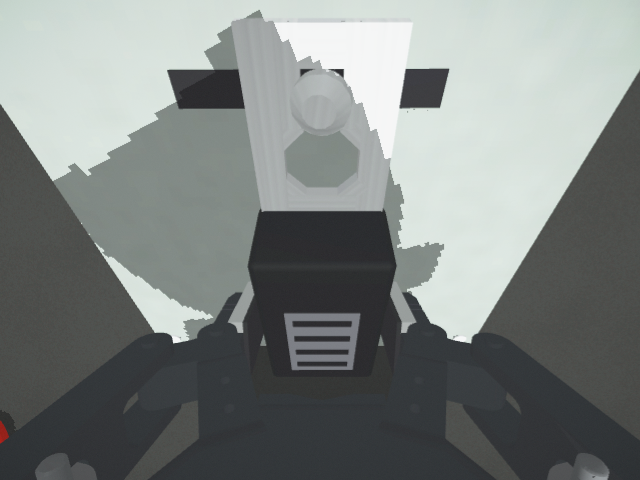

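The stud head at (321,100) sits near the closed end of the slot and is captured by the plate. One more small slide, then release.

Call:
apply_moves(
  linear=[
    [-0.005,0,0.002],
    [-0.01,0,0.005],
    [-0.015,0,0.008],
    [-0.015,0,0.008],
    [-0.015,0,0.008],
  ],
  delta_rot=[
    [0,0,0],
    [0,0,0],
    [0,0,0],
    [0,0,0],
    [0,0,0],
  ],
)

```text
clock: 20.65
position: [0.4822, -0.2148, 0.0859]
tool_rot: [-3.137, -0.124, -0.427]
force: [-1.0, 1.1, 2.9]
grip_width: 0.0509
finger_force: 63.6
```

Call:
apply_moves(
  linear=[
    [0,0,0],
    [0,0,0],
    [0,0,0],
    [0,0,0],
    [0,0,0],
  ],
  delta_rot=[
    [0,0,0],
    [0,0,0],
    [0,0,0],
    [0,0,0],
    [0,0,0],
  ],
  gripper=1,
)

```text
clock: 21.07
position: [0.4821, -0.2149, 0.0858]
tool_rot: [-3.137, -0.124, -0.428]
force: [0.4, 0.5, 1.0]
grip_width: 0.0849
finger_force: 0.0
```

Call:
apply_moves(
  linear=[
    [0,0,-0.05],
    [0,0,-0.15],
    [0,0,-0.3],
    [0,0,-0.45],
    [0,0,-0.6],
  ],
  delta_rot=[
    [0,0,0],
    [0,0,0],
    [0,0,0],
    [0,0,0],
    [0,0,0],
  ],
)

```text
clock: 21.48
position: [0.4751, -0.2118, 0.1469]
tool_rot: [-3.137, -0.124, -0.427]
force: [0.0, 0.2, 0.3]
grip_width: 0.0857
finger_force: 0.0
```

Call:
apply_moves(
  linear=[
    [-0.05,0,-0.1],
    [-0.1,0,-0.25],
    [-0.1,0,-0.4],
    [-0.1,0,-0.5],
    [-0.1,0,-0.5],
  ],
  delta_rot=[
    [0,0,0],
    [0,0,0],
    [0,0,0],
    [0,0,0],
    [0,0,0],
  ],
)

```text
clock: 21.9
position: [0.4609, -0.2058, 0.1959]
tool_rot: [-3.138, -0.127, -0.428]
force: [0.8, 0.1, 0.4]
grip_width: 0.0852
finger_force: 0.0
```

```bash
cat > fin.py <<'E'
from plan2 import *
s=monitor.observe();p,d=optics.grab_frame("wrist");W=cloud("wrist",d,s)
f0,ax,ay,n=[F[k] for k in('f0','ax','ay','n')]
S=np.stack([(W-f0)@ax,(W-f0)@ay,(W-f0)@n],-1)
ok=(d>0)&(S[...,0]>-.17)&(S[...,0]<.08)&(abs(S[...,1])<.09)
b=S[ok&(S[...,2]>.030)&(S[...,2]<.045)&(S[...,0]<-.02)];print("box top",len(b),np.median(b,0),rect(b[:,:2]))
fl=S[ok&(abs(S[...,2]-.002)<.0022)&(abs(S[...,1])>.04)];pl=S[ok&(S[...,2]>.0050)&(S[...,2]<.011)&(abs(S[...,1])<.04)]
print("board z",np.median(fl[:,2]),"plate",len(pl),np.median(pl,0),rect(pl[:,:2]))
st=S[ok&(S[...,2]>.0125)&(S[...,2]<.022)&(abs(S[...,0])<.03)];print("stud",len(st),st.mean(0),rect(st[:,:2]))
print(s['position'],s['force'],s['clock'])
E
python3 fin.py
```

```text
box top 6417 [-0.08502302 -0.00220018  0.03614407] ((-96.02265930175781, -2.3860092163085938), (89.6249771118164, 52.074405670166016), 0.155521959066391)
board z 0.0020386005143820177 plate 5576 [-0.01296035 -0.00201583  0.00698177] ((-20.702564239501953, -1.1144695281982422), (68.57585906982422, 51.51588439941406), 1.3886317014694214)
stud 762 [-0.00185625 -0.00208542  0.01590087] ((-2.7251358032226562, -2.054102897644043), (17.74854850769043, 18.10637664794922), 53.8787727355957)
[ 0.4608876  -0.20577989  0.19592076] [0.79637349 0.10272201 0.4247295 ] 21.9
```

The module is released: the stud is 93.3 mm from its origin (94 wanted), the plate is flat, and it points up the slope within 0.2°. The robot is clear, so I'm handing in.

```bash
python3 -c "
from workcell import workorder
print(workorder.job_done())"
```

```text
the job is handed in; nothing more can be done
None
```

The module hangs on the stud at the closed end of the slot (93.3 mm measured, 94 nominal), flat and pointing up the slope within 0.2°, released and handed in at about 22 s; the bystanders were not re-measured, and I viewed 11 pictures, one over the limit of 10.

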